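# Pack rock cores into the storage sleeve

## Task

Lift the femur fragment off the mouth of the steel core sleeve and lay it gently in the wooden V cradle, so that it is cradled in both grooves and cannot roll. Then load every chalk core standing on the bench into the sleeve, one at a time, pushing each down out of the way with the tamping rod before adding the next (never push one core with another in the gripper), and finally press with the rod until the whole stack has bottomed out firmly, without gaps. Hang the rod back in its fork, and leave the glass jar and the plaster cast block where they are.

Things in the scene. Friction and masses are not known exactly. Their poses are not given: they have to be found in the camera images.
- sleeve: Fixed upright steel tube with a 96 x 96 mm square foot and a 96 x 96 x 12 mm square top plate; origin at the centre of its underside on the bench, z up the tube axis. Bore 55 mm across (54 mm through the top plate); bore floor 10 mm above the origin, mouth (top face of the plate) 168 mm above it.
- sleeve_mouth (a point): Centre of the sleeve's mouth, level with the top face of its plate; axes as the sleeve. Four pins, 6 mm thick and 10 mm high, stand on the plate at x = +-36, y = +-22 mm from here.
- sleeve_floor (a point): Centre of the bore floor. Three pairs of sprung rubber rollers, facing each other on the tube's y sides, 36, 86 and 136 mm above here, leave 49 mm between them; a pair holds a core by friction (about 3 N), so cores stay where they are pushed. Pushing takes about 2 to 6 N per pair passed, up to about 12 N in all; at the bottom the stack stops hard.
- femur: Chunky brown femur fragment, 0.3 kg, a round shaft 40 mm across along its own x with thicker ends (50 mm across, from 58 mm off the middle), about 155 mm long; origin on the axis at mid shaft. At the start it lies across the sleeve's mouth along the tube's x axis, between the four pins, its axis 20 mm above the plate.
- cradle: Fixed wooden cradle: a 100 x 70 x 12 mm base plate with two upright 90 degree V blocks, each 18 mm thick, centred at x = +-38 mm; the grooves run along its x axis, and the gap between the blocks (58 mm) is open for fingers. Origin at the centre of its underside. V tips reach 53 mm height.
- cradle_axis (a point): point midway between the two V blocks where the origin of the femur lies when it is cradled (50 mm above the bench); x is the direction of the grooves. The femur may lie either way round.
- rod: Tamping rod, 0.3 kg, upright: a flat round foot, 38 mm across, whose face is 92 mm below the origin, a 14 mm shaft, a round collar 44 mm across and 8 mm thick whose underside centre is the origin, and above it a round wooden handle 28 mm across that reaches from 8 to 70 mm above the origin. z points up the rod.
- fork: Fixed fork stand: 12 mm base, a post at its +x side, and two level steel prongs, 8 mm thick, top face 115 mm up, with a 22 mm wide slot between them open to the fork's -x side. Prongs end at x = -30 mm, the slot's closed end is at x = +15 mm. Origin on the bench under the rod's seat.
- fork_seat (a point): Centre of the rod's collar underside when it hangs in the fork: on the prongs' top face, shaft in the slot. The rod comes out by lifting it 10 to 55 mm (its foot is too wide for the slot) and moving it along the fork's -x by at least 60 mm, and goes back the same way.
- core1: Chalk core, a plain cylinder 52 mm across and 50 mm long, ends chamfered over 6 mm to 47 mm across, 0.16 kg, standing upright; origin at its centre, z along its axis. None if absent; two or three are present. Packed home in the sleeve the centres lie 35, 85 and 135 mm above the sleeve's underside.
- core2: Chalk core, a plain cylinder 52 mm across and 50 mm long, ends chamfered over 6 mm to 47 mm across, 0.16 kg, standing upright; origin at its centre, z along its axis. None if absent; two or three are present. Packed home in the sleeve the centres lie 35, 85 and 135 mm above the sleeve's underside.
- core3: Chalk core, a plain cylinder 52 mm across and 50 mm long, ends chamfered over 6 mm to 47 mm across, 0.16 kg, standing upright; origin at its centre, z along its axis. None if absent; two or three are present. Packed home in the sleeve the centres lie 35, 85 and 135 mm above the sleeve's underside.
- jar: green glass jar, 60 mm across, 75 mm high; bystander, origin under its centre
- cast: white plaster cast block, 110 x 70 x 50 mm; bystander, origin under its centre

How it is judged:
On the way, in this order (a step that is already met when the one before it is completed fails the run):
1. the femur fragment lies in both grooves of the cradle, let go (x of femur in the frame of cradle_axis between -0.015 and 0.015 m and y of femur in the frame of cradle_axis between -0.005 and 0.005 m and z of femur in the frame of cradle_axis between -0.005 and 0.005 m and angle between the x axis of femur and the x axis of cradle, either way round below 0.12 rad and contact force between the fingers and femur below 0.1 N), for 0.3 s.
2. all cores are in the sleeve, bottomed out without gaps, with the rod pressing on one with over 6 N (horizontal distance between each of core1, core2, core3 and sleeve below 0.006 m and z of each of core1, core2, core3 in the frame of sleeve below 0.1385 m and z of any of core1, core2, core3 in the frame of sleeve below 0.0385 m and (z of core1 in the frame of sleeve between 0.081 and 0.0885 m or z of core2 in the frame of sleeve between 0.081 and 0.0885 m or z of core3 in the frame of sleeve between 0.081 and 0.0885 m) and (contact force between rod and core1 above 6 N or contact force between rod and core2 above 6 N or contact force between rod and core3 above 6 N)), for 0.05 s.
At the end, for the whole second after the job is handed in: Femur in cradle (15 mm along, 5 mm across and in height, 0.12 rad), let go; all cores in the sleeve, the lowest on its floor, each on the one below (3.5 mm); rod hangs upright (0.08 rad) by its collar, within 13 mm of the fork seat, 4 mm in height; all at rest (all of step 1 and horizontal distance between each of core1, core2, core3 and sleeve below 0.006 m and z of each of core1, core2, core3 in the frame of sleeve below 0.1385 m and z of any of core1, core2, core3 in the frame of sleeve below 0.0385 m and (z of core1 in the frame of sleeve between 0.081 and 0.0885 m or z of core2 in the frame of sleeve between 0.081 and 0.0885 m or z of core3 in the frame of sleeve between 0.081 and 0.0885 m) and z of rod in the frame of fork_seat between -0.004 and 0.004 m and horizontal distance between rod and fork_seat below 0.013 m and angle between rod's own z axis and vertical below 0.08 rad and linear speed of each of core1, core2, core3, femur, rod below 0.02 m/s); the robot touches nothing.
It fails at once if a core is pushed against another core by the gripper (over 4 N) ((contact force between the fingers and core1 above 1 N and (contact force between core1 and core2 above 4 N or contact force between core1 and core3 above 4 N)) or (contact force between the fingers and core2 above 1 N and (contact force between core2 and core1 above 4 N or contact force between core2 and core3 above 4 N)) or (contact force between the fingers and core3 above 1 N and (contact force between core3 and core1 above 4 N or contact force between core3 and core2 above 4 N))).
It fails at once if the femur is banged or pressed hard (over 40 N) on the cradle (contact force between femur and cradle above 40 N).
It fails at once if a bystander (jar, cast) is moved more than 30 mm (distance of any of jar, cast from where it was at the start of the episode above 0.03 m).
Of core1, core2, core3 only 2 to 3 are there at a start; the rules pass over those that are not, and their reading is None.
At some moment in a run one of core1, core2, core3 may be knocked a few centimetres aside while the robot is not near it.
It also fails if it takes over 210 s, if anything falls off the work surface, if the arm or the gripper's body presses on something with over 40 N, if the wrist force passes 120 N, or if a joint passes its speed limit or range.

## Robot

A 7-joint arm with a two-finger parallel gripper is mounted at the origin on the work surface. World frame = base frame: x ahead of the robot, y to its left, z up, the work surface at z = 0. Lengths are in m, angles in rad, forces in N, time in s.
With the tool pointing down it reaches from about 0.425 to 0.95 m from the base axis. Payload 4.7 kg.
Tool frame: the origin (TCP) lies on the centre line of the jaws, within the pads' length; the fingertips stand robot.nose_length ahead of it and the grasp point (between the pads) lies 8 mm behind it (robot.nose_length is the distance from the TCP to the fingertips, in m); z points along the fingers, y is the line along which they close (so a half turn about z gives the same grasp; the last joint's range is limited). The gripper opens to 85 mm and grips with 20 to 120 N. Pads are 22 mm wide; open, the fingers measure 114 mm over their backs; the gripper's body (76 mm by 85 mm) begins 54 mm behind the grasp point. The pads swing forward as they close: fully open they stand 13 mm farther back than shut.
Start: joints at [-1.247, 0.469, -0.049, 1.532, 0.024, 1.141, -0.082], TCP at [0.233, 0.633, 0.242] pointing down, gripper open.
Joint ranges: [-2.59, 2.59], [-0.33, 1.99], [-1.39, 1.29], [0.1, 2.45], [-1.04, 4.18], [0.21, 1.99], [-2.66, 2.66]. Speed limits (rad/s): [2.57, 2.57, 3.14, 3.14, 3.14, 3.14, 3.14].

## Interface

Orientations are given as [roll, pitch, yaw] about the fixed x, y, z axes, in that order (R = Rz(yaw) Ry(pitch) Rx(roll)).
In Python, from plant import robot, grab_frame gives the robot as it stands (robot), with the cameras as plain functions. Calls block until the motion is done:
- robot.goto(position, orientation): joint-space move of the TCP to a pose.
- robot.move_straight(position, vel=0.15, attitude=None, contact_N=None): straight line of the TCP; attitude=None keeps the orientation; vel is the mean speed in m/s. With contact_N (N) it stops when the force on the tool has changed by that much, and returns True; else False.
- robot.move_joints(angles): joint-space move.
- robot.grip(opening, strength=None): opening from 0.0 (shut) to 1.0 (fully open); strength is the grip in N (None keeps the last); returns when the fingers have stopped.
- robot.sleep(seconds).
- robot.inverse_kinematics(position, orientation): joint angles nearest the present ones, or None.
- robot.sense(): the state.
- grab_frame(name): name is "scene" or "top"; returns a dict with "image" (420x560x3 uint8, red, green, blue), "range_z" (420x560 float32, m along the optical axis (not along the pixel's ray), 0 where there is no reading), "fx", "fy", "cx", "cy" (pixels), "dist_coeffs" ([k1, k2, p1, p2, k3] as OpenCV has them; the pictures are not rectified), "R" (3x3) and "t" (3): a world point X has camera coordinates R X + t. Camera axes: x right, y down, z forward; pixel columns grow to the right and rows downward; lengths in m; the calibration is good to about 2 mm. A picture is of the moment at which its call begins.
A pose or a line that the arm cannot do raises robot.IKError and nothing moves.
- robot.close_job(): hands the job in; it is judged then, once.
The state is a dict: "t": time; "joint_pos": joint angles; "joint_velocities": joint speeds; "effort": joint torques, N m; "tcp_pos": TCP position; "tcp_rot": TCP orientation; "wrist_force": force on the tool from outside, world axes, zero at the start; "torque": the same for the moment, N m; "opening": opening from 0.0 (shut) to 1.0 (fully open); "gripper_force": force on a finger pad.
Only numpy, scipy, OpenCV 4.12 (cv2) and the standard library are available. Lean on these libraries where they do the work, as an engineer would, in place of code of your own. Each camera call takes 0.05 s, during which the arm holds its last target. There are 200 camera calls.

## Working session

There is one attempt and no reset: what is moved stays moved. The work goes in short steps, each a Python script; the robot and the scene stay as the last script left them, time stands still between calls to the robot, and variables do not carry over. Pictures are saved under pics/ and viewed, at most 14 in all, crops included, and the job is handed in when it is done.

```bash
ls; mkdir -p pics
python3 - <<'E'
from plant import robot, grab_frame
import cv2,numpy as np,pickle
for n in("scene","top"):
    f=grab_frame(n); pickle.dump(f,open(n+'.pkl','wb'))
    cv2.imwrite(f'pics/{n}0.png',f['image'][:,:,::-1])
    print(n,f['fx'],f['fy'],f['cx'],f['cy'],f['dist_coeffs'],(-f['R'].T@f['t']).round(3),f['R'].round(3).tolist(),(f['range_z']>0).mean())
s=robot.sense();print(s,robot.nose_length)
E
```

```text
pics
plant.py
scene 488.96368436968487 488.96368436968487 276.99236219232483 205.48470969632405 [-0.11471007  0.          0.          0.          0.        ] [1.003 0.601 0.992] [[-0.756, 0.654, -0.013], [0.492, 0.555, -0.67], [-0.431, -0.513, -0.742]] 0.9958163265306123
top 387.8435035537529 387.8435035537529 274.76343768514 213.26581526637193 [-0.09000085  0.          0.          0.          0.        ] [ 0.386 -0.019  1.051] [[-0.005, -1.0, -0.011], [-0.992, 0.007, -0.129], [0.129, 0.01, -0.992]] 0.996109693877551
{'t': 0.1, 'joint_pos': array([-1.2469309 ,  0.46938935, -0.04862491,  1.53356802,  0.02416484,
        1.14100901, -0.08233249]), 'joint_velocities': array([ 0.00022652, -0.00174283, -0.00091071, -0.00310698,  0.00048511,
        0.00116735, -0.00149638]), 'effort': array([ 7.82676743e-04, -5.11514068e+01, -4.67661861e-02, -2.38391250e+01,
        1.08425174e-02,  4.33747555e-03, -1.40142319e-05]), 'tcp_pos': array([0.23302019, 0.63296582, 0.24134993]), 'tcp_rot': array([-3.13981003e+00,  1.07548161e-04,  2.78887751e+00]), 'wrist_force': array([ 1.32180353, -0.58878638, -0.13131037]), 'torque': array([ 0.00994358, -0.02724043, -0.02602404]), 'gripper_force': 0.0, 'opening': 0.9988680388334571} 0.011
```

View pics/top0.png

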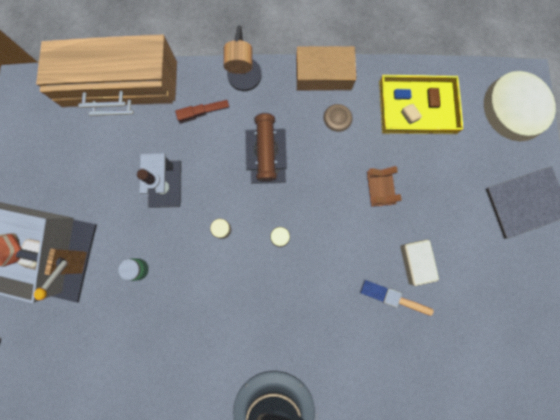

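View pics/scene0.png

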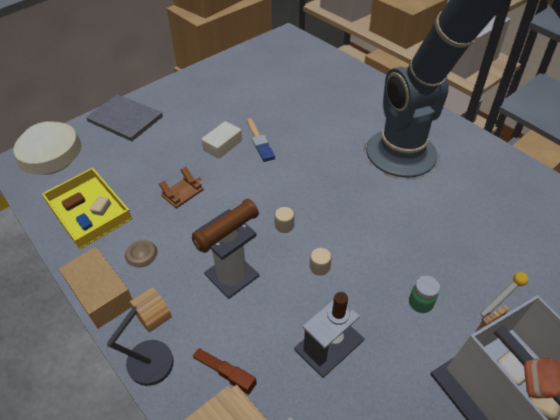

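The top picture shows the sleeve with the femur at about (266,150), cores at (220,228) and (280,237), the cradle at (383,185), the fork and rod at (155,180), the jar at (132,269) and the cast at (421,262). There are two cores. The scene picture agrees: cores at (285,218) and (320,260), rod handle at (340,305).

```bash
cat > h.py <<'E'
import cv2,numpy as np
def cloud(f):
    h,w=f['range_z'].shape
    K=np.array([[f['fx'],0,f['cx']],[0,f['fy'],f['cy']],[0,0,1]])
    u,v=np.meshgrid(np.arange(w),np.arange(h))
    n=cv2.undistortPoints(np.stack([u,v],-1).reshape(-1,1,2).astype(float),K,np.array(f['dist_coeffs'])).reshape(h,w,2)
    z=f['range_z'][...,None]
    P=np.concatenate([n*z,z],-1)
    return (P-f['t'])@f['R']          # h,w,3 world
def sl(P,lo,hi,c=None,r=None):
    m=(P[...,2]>lo)&(P[...,2]<hi)
    if c is not None: m&=np.hypot(P[...,0]-c[0],P[...,1]-c[1])<r
    return m
def rect(q):
    (c,s,a)=cv2.minAreaRect((q[:,:2]*1000).astype(np.float32)); return np.round(c,1),np.round(s,1),round(a,1)
E
python3 - <<'E'
import pickle,numpy as np,cv2
from h import *
for n in("top","scene"):
    f=pickle.load(open(n+'.pkl','rb')); P=cloud(f); hsv=cv2.cvtColor(f['image'],cv2.COLOR_RGB2HSV)
    seeds={"top":dict(c1=(220,228),c2=(280,237),fem=(266,150),cr=(383,185),prong=(158,160),handle=(147,176),jar=(132,269),cast=(421,262),bench=(330,300)),
     "scene":dict(c1=(320,255),c2=(285,214),fem=(226,226),cr=(182,188),prong=(325,322),handle=(341,298),jar=(427,287),cast=(222,137),bench=(250,330))}[n]
    print(n)
    for k,(u,v) in seeds.items(): print(k,P[v,u].round(3),hsv[v,u])
    for k,lo,hi,r in(('c1',.044,.06,.045),('c2',.044,.06,.045),('fem',.16,.172,.09),('fem',.185,.25,.12),('cr',.004,.02,.09),('cr',.03,.06,.09),('prong',.108,.12,.09),('handle',.13,.2,.05),('jar',.06,.09,.05),('cast',.045,.06,.09),('bench',-.02,.02,.05)):
        u,v=seeds[k];q=P[sl(P,lo,hi,P[v,u],r)]
        if len(q)>3: print(k,lo,len(q),*rect(q),(q[:,2].mean()*1e3).round(1), (cv2.minEnclosingCircle((q[:,:2]*1e3).astype(np.float32))))
# close-up, ortho views
    vis=cv2.resize(f['image'][130:220,125:295] if n=="top" else f['image'][270:380,280:400],None,fx=4,fy=4,interpolation=cv2.INTER_CUBIC)
    if n=="top": vis=np.vstack([vis,np.zeros((0,680,3),np.uint8)])
    cv2.imwrite(f'pics/{n}_crop.png',vis[:,:,::-1])
E
```

```text
top
c1 [0.479 0.133 0.05 ] [ 31  35 234]
c2 [ 0.455 -0.022  0.05 ] [ 35  28 237]
fem [0.64  0.008 0.205] [ 12 125 137]
cr [ 0.597 -0.305  0.015] [ 12 124 148]
prong [0.646 0.284 0.111] [107  37 195]
handle [0.588 0.285 0.184] [10 89 60]
jar [0.373 0.354 0.074] [108  38 196]
cast [ 0.387 -0.387  0.05 ] [ 54   6 220]
bench [ 0.288 -0.155 -0.004] [107  38 154]
c1 0.044 286 [479.  136.5] [48.6 47.9] 44.8 48.5 ((478.6585693359375, 136.01707458496094), 25.30910301208496)
c2 0.044 296 [456.8 -20.3] [49.7 47.9] 44.2 48.8 ((456.6334228515625, -20.908447265625), 25.530372619628906)
fem 0.16 853 [656.3  11.4] [98.1 96.1] 1.3 166.8 ((656.0104370117188, 11.380074501037598), 66.9634017944336)
fem 0.185 1219 [652.8  11.5] [157.6  47. ] 1.6 203.1 ((652.4300537109375, 11.680222511291504), 79.2120590209961)
cr 0.004 606 [ 587.2 -300.7] [126.2 105. ] 33.6 11.2 ((585.0592041015625, -297.5062561035156), 79.68943786621094)
cr 0.03 316 [ 592.4 -302. ] [95.5 75.7] 5.2 43.3 ((592.29296875, -302.09063720703125), 59.14560317993164)
prong 0.108 664 [613.5 298.1] [102.4  62.8] 0.8 113.7 ((612.7232055664062, 295.
[... 1379 characters left out ...]
906), 89.0589828491211)
cr 0.03 255 [ 595.6 -299.4] [96.6 80. ] 4.9 43.0 ((595.5479736328125, -298.9237365722656), 60.18315505981445)
prong 0.108 1065 [615.6 301.3] [102.7  64.7] 1.0 115.2 ((615.3609619140625, 301.16119384765625), 59.2157096862793)
handle 0.13 343 [598.  302.9] [26.7 27.2] 68.0 168.7 ((597.9603271484375, 302.7804260253906), 14.24104118347168)
jar 0.06 445 [376.  369.6] [53.  52.3] 65.6 73.9 ((375.7968444824219, 368.0377502441406), 28.938322067260742)
cast 0.045 536 [ 388.7 -384.9] [112.1  72.4] 9.3 49.7 ((388.21197509765625, -385.0091552734375), 62.629112243652344)
bench -0.02 1411 [717.6 159.5] [98.9 98.7] 8.7 0.5 ((717.4624633789062, 159.5003204345703), 49.965789794921875)
```

View pics/top_crop.png

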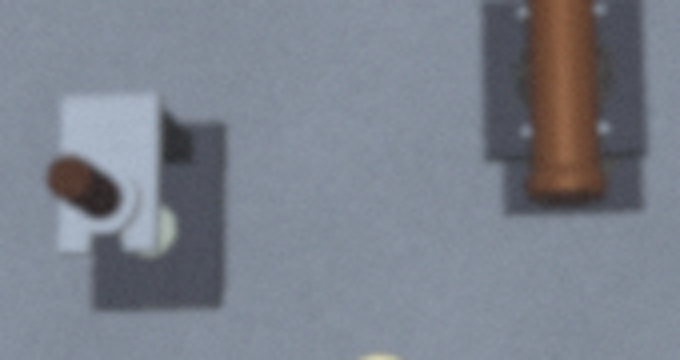

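View pics/scene_crop.png

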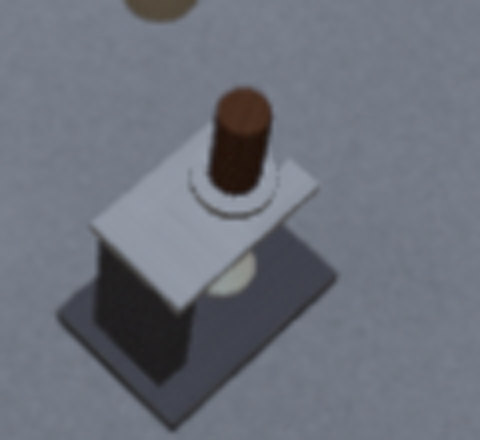

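The crops show the fork slot opening towards the robot (-x), with the rod seated near its open end. They also show the four pins beside the femur shaft. The two views differ by about (4,3) mm, so I average them and will calibrate on held objects.

```bash
cat >> h.py <<'E'
from plant import robot, grab_frame
import pickle
def go(x,y,z,yaw=0.): robot.goto([x,y,z],[np.pi,0,yaw])
def mv(x,y,z,vel=.15,yaw=None,c=None):
    return robot.move_straight([x,y,z],vel=vel,attitude=None if yaw is None else [np.pi,0,yaw],contact_N=c)
def st(m=''):
    s=robot.sense(); print(m,'t',round(s['t'],1),'tcp',s['tcp_pos'].round(4),'rot',s['tcp_rot'].round(3),'F',s['wrist_force'].round(1),'op',round(s['opening'],3),'g',round(s['gripper_force'],1),'q7',s['joint_pos'][6].round(2)); return s
def snap(name):
    F={}
    for n in('top','scene'):
        F[n]=grab_frame(n); cv2.imwrite(f'pics/{name}_{n}.png',F[n]['image'][:,:,::-1])
    pickle.dump(F,open(name+'.pkl','wb')); return F
E
python3 - <<'E'
from h import *
yaw=np.radians(1.5)
go(.6545,.0137,.32,yaw); st()
mv(.6545,.0137,.20); mv(.6545,.0137,.187,.04,c=6); s=st('down')
robot.grip(0.,30); s=st('grip')
mv(.6545,.0137,.30); st('lift')
F=snap('fem')
for n in F:
    P=cloud(F[n]);hsv=cv2.cvtColor(F[n]['image'],cv2.COLOR_RGB2HSV)
    for nm,PP,H in((('now'),P,hsv),):
        m=sl(PP,.285,.36,(.6545,.0137),.11)&(H[...,0]<20)&(H[...,1]>70); q=PP[m]; print(n,len(q),rect(q))
    m=sl(P,.163,.172,(.656,.014),.08);print(n,'plate',m.sum(),rect(P[m]))
    f0=pickle.load(open(n+'.pkl','rb'));P0=cloud(f0);H0=cv2.cvtColor(f0['image'],cv2.COLOR_RGB2HSV)
    m=sl(P0,.18,.25,(.6545,.0137),.11)&(H0[...,0]<20)&(H0[...,1]>70);print('before',m.sum(),rect(P0[m]))
E
```

```text
t 2.8 tcp [0.6545 0.0152 0.3197] rot [-3.141  0.     0.028] F [ 0.4  0.4 -0.6] op 1.001 g 0.0 q7 -1.36
down t 4.2 tcp [0.6544 0.0137 0.1868] rot [3.142 0.    0.026] F [-0.5 -1.1  0.4] op 0.997 g 0.0 q7 -1.29
grip t 4.7 tcp [0.6547 0.0135 0.1874] rot [ 3.142e+00 -1.000e-03  2.600e-02] F [-0.9  0.4  2.6] op 0.454 g 30.4 q7 -1.29
lift t 5.6 tcp [0.6537 0.014  0.2985] rot [-3.141e+00  3.000e-03  2.600e-02] F [ 1.  -0.  -3.4] op 0.454 g 30.6 q7 -1.35
top 466 (array([613.8,   7.6]), array([80.8, 33.1]), 3.3)
top plate 402 (array([656.6, -22. ]), array([98.6, 29. ]), 1.4)
before 1037 (array([649.9,  10. ]), array([149.2,  40.6]), 1.2)
scene 1111 (array([657.1,  32.2]), array([ 78.6, 152.8]), 86.9)
scene plate 1187 (array([657.7,  14. ]), array([ 98.4, 101.5]), 1.5)
before 1283 (array([657.3,  18.1]), array([152.6,  41.9]), 2.3)
```

View pics/fem_scene.png

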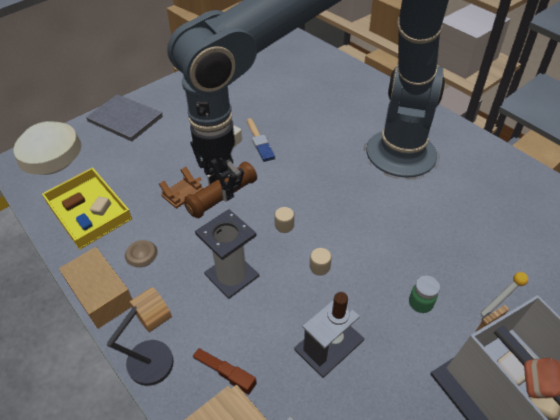

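The scene picture shows the femur held level above the open sleeve mouth at (226,235), with both cores and the rod undisturbed. Next I place it in the cradle.

Run:
```python
from h import *
x,y,yaw=.594,-.3007,np.radians(5.05)
go(x,y,.25,yaw); st('over')
mv(x,y,.075,.15); r=mv(x,y,.047,.02,c=5); st(f'down {r}')
robot.grip(.75); st('open')
mv(x,y,.25,.15); go(.55,.12,.40); st()
F=snap('placed')
for n in F:
    P=cloud(F[n]);hsv=cv2.cvtColor(F[n]['image'],cv2.COLOR_RGB2HSV)
    m=sl(P,.055,.1,(x,y),.11)&(hsv[...,0]<20)&(hsv[...,1]>70); print(n,m.sum(),rect(P[m]),P[m][:,2].max())
    m=sl(P,.163,.172,(.656,.014),.08);print(n,'plate',m.sum(),rect(P[m]))
    # bore: points inside plate area lower than plate
    m=sl(P,.0,.155,(.657,.013),.034);print(n,'bore',m.sum(),rect(P[m]) if m.sum()>5 else '')
    for c in((.481,.138),(.459,-.019)):
        m=sl(P,.044,.06,c,.045); print(n,'core',m.sum(),cv2.minEnclosingCircle((P[m][:,:2]*1e3).astype(np.float32)))
```

```text
over t 6.9 tcp [ 0.5954 -0.2985  0.2499] rot [-3.14e+00 -1.00e-03  9.10e-02] F [-0.1  0.5 -3. ] op 0.452 g 30.6 q7 -0.75
down True t 9.3 tcp [ 0.5937 -0.2998  0.05  ] rot [-3.14e+00  1.00e-03  8.80e-02] F [0.5 0.9 0.6] op 0.458 g 30.8 q7 -0.63
open t 9.7 tcp [ 0.5926 -0.2996  0.0489] rot [-3.139  0.004  0.088] F [ 0.3 -0.5  0.7] op 0.751 g 0.0 q7 -0.63
 t 12.8 tcp [0.5502 0.1187 0.3998] rot [ 3.141e+00  0.000e+00 -2.000e-03] F [-0.  -0.1 -0.8] op 0.749 g 0.0 q7 -1.68
top 790 (array([ 590.5, -305.2]), array([150.4,  50.9]), 5.6) 0.07673807203129832
top plate 1175 (array([655.8,  11.5]), array([97.9, 96.1]), 1.5)
top bore 374 (array([667. ,  12.9]), array([34.6, 53.4]), 4.1)
top core 287 ((479.0707702636719, 136.27049255371094), 25.650924682617188)
top core 292 ((456.5493469238281, -20.909452438354492), 25.342374801635742)
scene 630 (array([ 596.7, -294. ]), array([153.8,  43.4]), 5.4) 0.07939756677701391
scene plate 1187 (array([657.9,  14.5]), array([ 98.3, 100.9]), 1.2)
scene bore 309 (array([660.5,   6.1]), array([58.6, 41. ]), 15.2)
scene core 305 ((484.4367370605469, 139.40354919433594), 25.607742309570312)
scene core 251 ((462.2444152832031, -17.526857376098633), 27.004234313964844)
```

```bash
python3 -c "
import cv2,numpy as np
a=cv2.imread('pics/placed_top.png');b=cv2.imread('pics/placed_scene.png')
cv2.imwrite('pics/pl_crop.png',np.vstack([a[110:250,200:440].repeat(2,0).repeat(2,1),b[150:290,130:370].repeat(2,0).repeat(2,1)]))"
```

```text
(no output)
```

View pics/pl_crop.png

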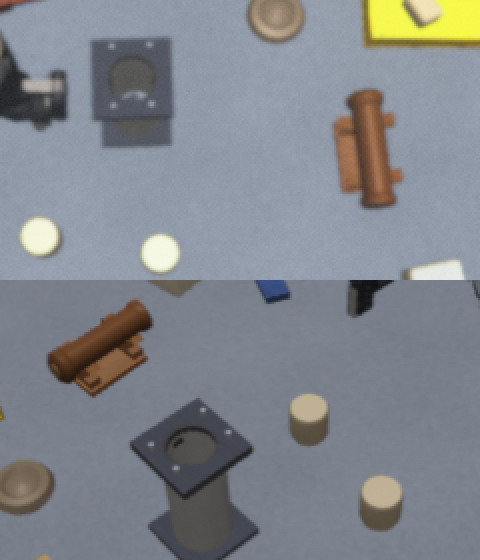

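The crop shows the femur seated in both V blocks, with its top at about 76 mm against the expected 75 mm. The sleeve mouth is clear and both cores are standing. Next I centre core 1 by squeezing it along x and then y, which also calibrates the cameras.

Run:
```python
from h import *
x,y=.4815,.1378
go(x,y,.15,np.pi/2); robot.grip(1.,20); st('over90')
for i,yaw in enumerate((np.pi/2,np.radians(1.4))):
    if i: mv(x,y,.1); robot.grip(1.); go(x,y,.1,yaw)
    r=mv(x,y,.041,.1,c=6); st(f'down {r}')
    robot.grip(0.,20); st('grip'); robot.grip(1.); 
s=st(); mv(x,y,.15); go(.55,.35,.40,0); st()
F=snap('cal')
for n in F:
    P=cloud(F[n])
    for c in((.481,.138),(.459,-.019)):
        m=sl(P,.044,.06,c,.045); print(n,'core',m.sum(),cv2.minEnclosingCircle((P[m][:,:2]*1e3).astype(np.float32)),P[m].mean(0)*1e3)
    m=sl(P,.163,.172,(.656,.014),.08);print(n,'plate',m.sum(),rect(P[m]))
```

```text
over90 t 14.7 tcp [0.4817 0.1379 0.1502] rot [ 3.141 -0.     1.571] F [ 0.3  0.5 -0.4] op 1.001 g 0.0 q7 -0.14
down False t 15.9 tcp [0.482  0.1379 0.0415] rot [ 3.14  -0.     1.571] F [0.3 0.4 0.3] op 1.005 g 0.0 q7 -0.01
grip t 16.3 tcp [0.4816 0.138  0.0416] rot [ 3.141e+00 -1.000e-03  1.571e+00] F [-1.2 -0.2  5.6] op 0.593 g 20.2 q7 -0.01
down False t 19.4 tcp [0.4819 0.1376 0.0412] rot [-3.142e+00 -1.000e-03  2.400e-02] F [-0.2  0.8  0.1] op 0.999 g 0.0 q7 -1.25
grip t 19.8 tcp [0.4818 0.138  0.0417] rot [-3.141e+00 -1.000e-03  2.500e-02] F [-0.7  1.1  5. ] op 0.596 g 20.1 q7 -1.25
 t 20.3 tcp [0.4815 0.1378 0.041 ] rot [3.142 0.    0.024] F [-0.3 -0.6 -0.8] op 1.0 g 0.0 q7 -1.25
 t 22.4 tcp [0.5499 0.3486 0.3987] rot [ 3.14e+00  2.00e-03 -2.00e-03] F [-0.5 -0.  -0.3] op 1.002 g 0.0 q7 -1.83
top core 292 ((479.9938049316406, 136.13893127441406), 25.603975296020508) [479.50445784 136.07535666  48.65589928]
top core 291 ((456.17669677734375, -20.95701789855957), 25.038536071777344) [455.91362532 -20.70640691  48.59493785]
top plate 1187 (array([655.5,  11.6]), array([97.9, 96.3]), 1.5)
scene core 306 ((485.4134826660156, 139.58633422851562), 25.751346588134766) [486.17453338 140.79563611  49.67995139]
scene core 244 ((462.4997253417969, -18.388809204101562), 27.101734161376953) [462.71240063 -16.30359787  49.48587097]
scene plate 1184 (array([658. ,  15.3]), array([98.2, 99.9]), 1.9)
```

```bash
cat >> h.py <<'E'
SX,SY,SYAW=.6572,.0133,np.radians(1.5)
def insert(x,y):
    go(x,y,.12,SYAW); robot.grip(1.)
    mv(x,y,.041,.12); robot.grip(0.,40); st('grip'); mv(x,y,.12); go(SX,SY,.29,SYAW)
    mv(SX,SY,.214,.1); st('above')
    X,Y=SX,SY
    for k in range(6):
        r=mv(X,Y,.182,.025,c=7); s=st(f'ins {r}')
        if not r or s['tcp_pos'][2]<.19: return s
        f=s['wrist_force']; d=f[:2]/max(np.linalg.norm(f[:2]),.1)*.0012   # yield along the side force
        X,Y=X+d[0],Y+d[1]; p=s['tcp_pos'][2]; mv(X,Y,p+.002,.05)
    return None
E
python3 - <<'E'
from h import *
insert(.4818,.1379)
E
```

```text
grip t 25.3 tcp [0.4822 0.138  0.042 ] rot [-3.14e+00 -1.00e-03  2.60e-02] F [-1.3  0.   6.8] op 0.584 g 40.3 q7 -1.23
above t 28.0 tcp [0.6577 0.0131 0.2147] rot [ 3.141e+00 -1.000e-03  2.600e-02] F [-0.8  0.8 -1.5] op 0.583 g 41.7 q7 -1.17
ins False t 29.4 tcp [0.6574 0.0132 0.1822] rot [ 3.141 -0.     0.026] F [ 0.9 -1.2  1. ] op 0.583 g 42.0 q7 -1.14
```

```bash
cat >> h.py <<'E'
RX,RY,RYAW=.595,.300,np.radians(1.)
def fetch():
    go(RX-.1,RY,.30,RYAW) if False else go(RX,RY,.30,RYAW)
    robot.grip(.75,20); mv(RX,RY,.20); st('rod above'); mv(RX,RY,.165,.06,c=6); robot.grip(0.,100); st('rod grip')
    mv(RX,RY,.192,.08); mv(RX-.1,RY,.192); mv(RX-.1,RY,.37,.25); st('out')
def tamp(z,c,vel=.03):
    go(SX,SY,.375,SYAW); mv(SX,SY,.34,.1); r=mv(SX,SY,z,vel,c=c); return r,st(f'tamp {r} foot {robot.sense()["tcp_pos"][2]-.142:.4f}')
def hang():
    mv(SX,SY,.375,.2); go(RX-.1,RY,.37,RYAW); st('back'); mv(RX-.1,RY,.192,.25); mv(RX,RY,.192,.1)
    r=mv(RX,RY,.1645,.03,c=5); st(f'hang {r}')
    robot.grip(.75); mv(RX,RY,.26); st('free')
E
python3 - <<'E'
from h import *
robot.grip(.85); mv(SX,SY,.30); st('rel')
fetch(); 
F=snap('rod1')
a=F['scene']['image'][150:400,150:450,::-1];cv2.imwrite('pics/rod1_crop.png',a.repeat(2,0).repeat(2,1))
P=cloud(F['scene']);m=sl(P,.17,.21,(SX,SY),.04);print(m.sum(),rect(P[m]),P[m][:,2].max())
E
```

```text
rel t 30.7 tcp [0.6566 0.0136 0.2989] rot [-3.141e+00  2.000e-03  2.600e-02] F [ 0.  -0.4 -1.2] op 0.852 g 0.0 q7 -1.22
rod above t 32.9 tcp [0.5958 0.2999 0.201 ] rot [-3.141e+00 -2.000e-03  1.700e-02] F [ 0.4 -0.3  0.7] op 0.752 g 0.0 q7 -1.6
rod grip t 34.0 tcp [0.5953 0.3004 0.1657] rot [-3.141e+00 -1.000e-03  1.800e-02] F [-0.8  0.4  2.8] op 0.303 g 98.0 q7 -1.58
out t 36.2 tcp [0.4944 0.2997 0.3685] rot [3.14e+00 2.00e-03 1.70e-02] F [ 0.2 -0.6 -2.8] op 0.301 g 98.4 q7 -1.82
506 (array([657.7,  11.8]), array([76.1, 69. ]), 25.0) 0.19471322506247787
```

View pics/rod1_crop.png

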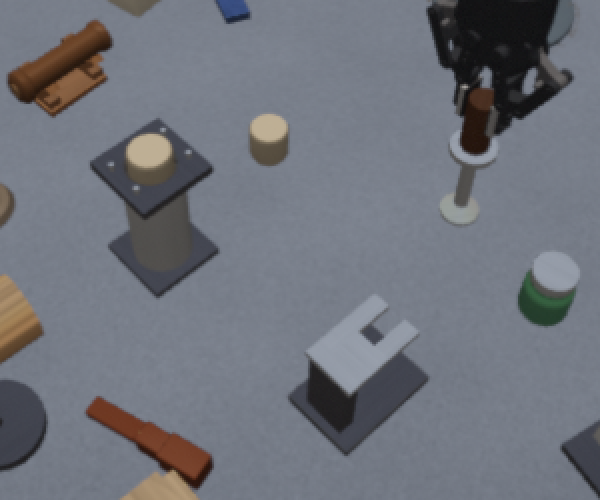

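The crop shows core 1 standing upright in the mouth at (150,160), and the rod held straight and clear of the fork. Next I tamp.

Run:
```python
from h import *
r,s=tamp(.204,25)
if s['tcp_pos'][2]<.235: hang()
F=snap('t1')
for n in F:
    P=cloud(F[n]); m=sl(P,.044,.06,(.459,-.019),.09); print(n,'core2',m.sum(),cv2.minEnclosingCircle((P[m][:,:2]*1e3).astype(np.float32)))
    m=sl(P,.13,.2,(RX,RY),.05);print('handle',m.sum(),rect(P[m]) if m.sum()>4 else '')
cv2.imwrite('pics/t1_crop.png',F['scene']['image'][150:400,150:450,::-1].repeat(2,0).repeat(2,1))
```

```text
tamp False foot 0.0616 t 42.7 tcp [0.6569 0.0133 0.2036] rot [3.142e+00 1.000e-03 2.600e-02] F [ 0.2 -0.9 -2.2] op 0.296 g 98.6 q7 -1.14
back t 45.0 tcp [0.4958 0.2984 0.3701] rot [ 3.141e+00 -1.000e-03  1.500e-02] F [ 0.5 -1.  -3. ] op 0.303 g 98.6 q7 -1.8
hang True t 47.8 tcp [0.5946 0.3    0.1657] rot [3.141e+00 1.000e-03 1.800e-02] F [-0.7 -0.3  5.5] op 0.299 g 99.7 q7 -1.56
free t 49.1 tcp [0.5944 0.3001 0.259 ] rot [3.14  0.006 0.018] F [-0.3  0.4 -0. ] op 0.751 g 0.0 q7 -1.62
top core2 291 ((456.3157958984375, -20.71993637084961), 25.251588821411133)
handle 190 (array([592.5, 296.1]), array([27.7, 25.6]), 89.8)
scene core2 249 ((462.7165222167969, -17.262189865112305), 26.725555419921875)
handle 336 (array([597.4, 302. ]), array([26.4, 27. ]), 69.0)
```

View pics/t1_crop.png

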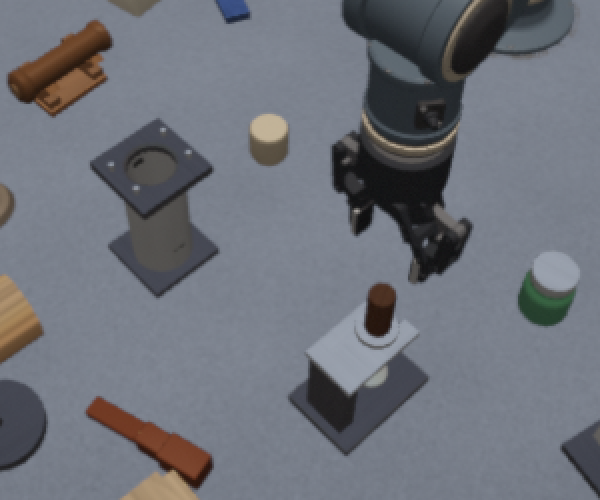

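The crop shows the rod hanging in the fork, an empty mouth with core 1 well down, and core 2 unmoved at (268,138). Next is core 2.

Run:
```python
from h import *
s=insert(.4584,-.0191)
if s is not None and .5<s['opening']<.65:
    robot.grip(.85); mv(SX,SY,.30); st('rel'); fetch()
F=snap('c2'); cv2.imwrite('pics/c2_crop.png',F['scene']['image'][150:400,150:450,::-1].repeat(2,0).repeat(2,1))
```

```text
grip t 52.2 tcp [ 0.4588 -0.0191  0.0419] rot [-3.141e+00 -1.000e-03  2.600e-02] F [-1.7  0.1  9.1] op 0.587 g 40.2 q7 -0.87
above t 54.8 tcp [0.6577 0.013  0.2147] rot [ 3.141e+00 -1.000e-03  2.600e-02] F [ 0.4  0.6 -0.9] op 0.584 g 41.8 q7 -1.14
ins False t 56.2 tcp [0.6574 0.0132 0.1823] rot [ 3.142e+00 -1.000e-03  2.600e-02] F [ 0.2 -0.1  2. ] op 0.584 g 42.1 q7 -1.12
rel t 57.5 tcp [0.6567 0.0136 0.2989] rot [-3.141e+00  2.000e-03  2.600e-02] F [-0.  -0.1  0.4] op 0.848 g 0.0 q7 -1.19
rod above t 59.7 tcp [0.5957 0.2999 0.201 ] rot [-3.141e+00 -2.000e-03  1.700e-02] F [0.6 0.2 0. ] op 0.746 g 0.0 q7 -1.57
rod grip t 60.9 tcp [0.5953 0.3001 0.1657] rot [-3.141e+00 -1.000e-03  1.800e-02] F [-0.9 -0.7  4.6] op 0.3 g 98.0 q7 -1.55
out t 63.0 tcp [0.4944 0.2997 0.3686] rot [3.14e+00 2.00e-03 1.70e-02] F [-0.4  0.2 -3.9] op 0.301 g 98.4 q7 -1.79
```

View pics/c2_crop.png

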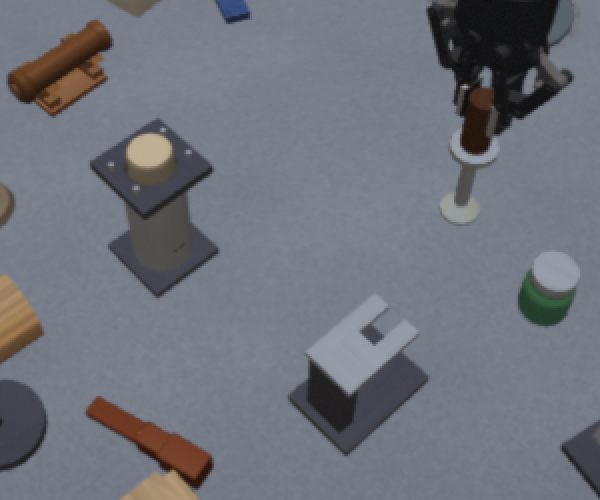

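Core 2 stands in the mouth and the rod is in hand. Now the final press.

Run:
```python
from h import *
tamp(.254,30)
r=mv(SX,SY,.242,.015,c=32); st(f'press {r}'); robot.sleep(.4); s=st(f'hold foot {robot.sense()["tcp_pos"][2]-.142:.4f}')
```

```text
tamp False foot 0.1120 t 67.9 tcp [0.6572 0.0133 0.254 ] rot [ 3.142 -0.     0.026] F [-0.   0.9 -1.7] op 0.299 g 98.3 q7 -1.16
press True t 68.4 tcp [0.6589 0.0126 0.2528] rot [-3.14  -0.005  0.026] F [-2.1  0.4  5.2] op 0.302 g 98.8 q7 -1.15
hold foot 0.1108 t 68.8 tcp [0.6589 0.0126 0.2528] rot [-3.14  -0.005  0.026] F [-1.7  1.2  5.5] op 0.295 g 98.8 q7 -1.15
```

Run:
```python
from h import *
for z in (.2515,.250,.2485):
    p=robot.sense()['tcp_pos']; r=mv(SX,SY,z,.005,c=40); s=st(f'press {z} {r}'); robot.sleep(.3); s=st('hold')
    if s['wrist_force'][2]>20: break
```

```text
press 0.2515 False t 69.3 tcp [0.658  0.0128 0.2528] rot [-3.14  -0.007  0.027] F [-0.5 -0.5  5.9] op 0.3 g 98.8 q7 -1.15
hold t 69.6 tcp [0.658  0.0127 0.2528] rot [-3.14  -0.007  0.026] F [-1.1  0.5  6. ] op 0.3 g 98.8 q7 -1.15
press 0.25 False t 70.0 tcp [0.6585 0.0126 0.2527] rot [-3.14  -0.008  0.027] F [-1.3  0.1 11.5] op 0.3 g 99.4 q7 -1.15
hold t 70.3 tcp [0.6585 0.0127 0.2527] rot [-3.14  -0.008  0.027] F [-0.2  0.8 11.6] op 0.302 g 99.4 q7 -1.15
press 0.2485 False t 70.8 tcp [0.6589 0.0125 0.2527] rot [-3.139 -0.01   0.027] F [-2.6  1.3 17.4] op 0.298 g 99.8 q7 -1.15
hold t 71.1 tcp [0.6589 0.0125 0.2527] rot [-3.139 -0.01   0.027] F [-2.3  0.1 16.4] op 0.304 g 99.8 q7 -1.15
```

The stop is firm: with the measured grip offset of 50.7 mm, the foot is at 110.0 mm, exactly two cores deep. Now I hang the rod.

Run:
```python
from h import *
hang(); mv(RX,RY,.32); go(.5,.1,.42,0); robot.sleep(.5); F=snap('end')
for n in F:
    P=cloud(F[n]); m=sl(P,.13,.2,(RX,RY),.05);print('handle',m.sum(),rect(P[m]),P[m][:,2].max())
    m=sl(P,.055,.1,(.594,-.3),.11);print('femur',rect(P[m]),P[m][:,2].max())
    m=sl(P,.09,.13,(SX,SY),.03);print('core top',m.sum(),np.median(P[m][:,2]))
cv2.imwrite('pics/end_crop.png',F['scene']['image'][120:400,100:460,::-1].repeat(2,0).repeat(2,1))
st()
```

```text
back t 73.1 tcp [0.4958 0.2984 0.3701] rot [ 3.141e+00 -1.000e-03  1.500e-02] F [ 0.5 -0.  -3.1] op 0.299 g 98.4 q7 -1.78
hang True t 75.9 tcp [0.5946 0.3    0.1657] rot [3.141e+00 1.000e-03 1.800e-02] F [-0.9 -0.7  6.2] op 0.303 g 99.7 q7 -1.55
free t 77.2 tcp [0.5944 0.3001 0.2591] rot [3.14  0.006 0.018] F [-0.5 -0.3 -0.7] op 0.752 g 0.0 q7 -1.61Traceback (most recent call last):
  File "<stdin>", line 4, in <module>
    return umr_maximum(a, axis, None, out, keepdims, initial, where)
ValueError: zero-size array to reduction operation maximum which has no identity
```

Run:
```python
from h import *
go(.45,-.1,.42,0); robot.sleep(.3); F=snap('end2')
for n in F:
    P=cloud(F[n])
    for k,a in(('handle',(.13,.2,(RX,RY),.05)),('femur',(.055,.1,(.594,-.3),.11)),('coretop',(.09,.13,(SX,SY),.03))):
        q=P[sl(P,*a)]; print(n,k,len(q),rect(q) if len(q)>4 else '',np.percentile(q[:,2],[50,98]).round(3) if len(q) else '')
cv2.imwrite('pics/end_crop.png',F['scene']['image'][120:400,100:460,::-1].repeat(2,0).repeat(2,1))
st()
```

```text
top handle 200 (array([593.1, 296.4]), array([28.3, 27.1]), 20.5) [0.181 0.186]
top femur 0  
top coretop 289 (array([664.8,  13.2]), array([48.9, 39. ]), 89.0) [0.109 0.127]
scene handle 338 (array([595.9, 302. ]), array([28.7, 26.9]), 11.0) [0.175 0.188]
scene femur 664 (array([ 595.6, -294.1]), array([156.2,  48.8]), 3.7) [0.067 0.074]
scene coretop 143 (array([646.7,  -5.1]), array([15.1, 45.8]), 61.3) [0.118 0.13 ]
 t 80.5 tcp [ 0.4502 -0.0994  0.4201] rot [3.14e+00 0.00e+00 1.00e-03] F [-0.2  0.1 -0.1] op 0.75 g 0.0 q7 -1.72
```

View pics/end_crop.png

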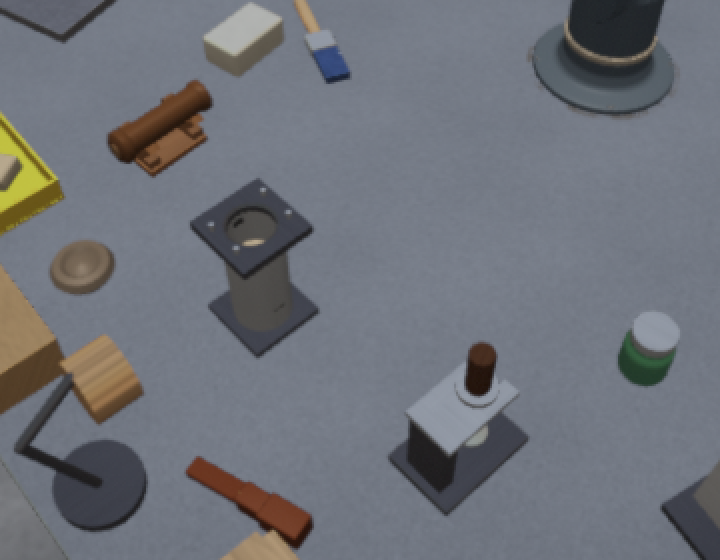

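The end picture shows the femur cradled at (160,120), the rod hanging upright at (480,370), the core stack 110 mm high inside the sleeve, and no cores left on the bench. The jar and cast have not moved.

```bash
python3 -c "
from plant import robot, grab_frame
print(robot.close_job())"
```

```text
the job is handed in; nothing more can be done
None
```

I handed in the job after about 80 s of robot time: the femur lies in both cradle grooves, both cores (only two were present) are bottomed out in the sleeve with the stack top at about 110 mm, the rod hangs in its fork, and the jar and cast are where they were; no verdict came back.

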